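# Square a hardness test block against its datum bar with a spacer

### The arm

A 7-joint arm with a two-finger parallel gripper is mounted at the origin on the work surface. World frame = base frame: x ahead of the robot, y to its left, z up, the work surface at z = 0. Lengths are in m, angles in rad, forces in N, time in s.
With the tool pointing down it reaches from about 0.35 to 0.9 m from the base axis. Payload 7.2 kg.
Tool frame: the origin (TCP) lies midway between the tips of the shut fingers; the grasp point (between the pads) lies bot.grip_depth behind it (bot.grip_depth is the distance from the TCP to the grasp point, in m); z points along the fingers, y is the line along which they close (so a half turn about z gives the same grasp; the last joint's range is limited). The gripper opens to 85 mm and grips with 20 to 120 N. Pads are 22 mm wide; open, the fingers measure 114 mm over their backs; the gripper's body (76 mm by 85 mm) begins 54 mm behind the grasp point. The pads swing forward as they close: fully open they stand 13 mm farther back than shut.
Start: joints at [1.172, 0.411, -0.013, 1.596, 0.006, 1.134, -0.082], TCP at [0.203, -0.591, 0.231] pointing down, gripper open.
Joint ranges: [-2.95, 2.95], [-0.29, 1.99], [-1.47, 1.44], [0.14, 2.54], [-1.03, 4.17], [0.13, 1.85], [-2.86, 2.86]. Speed limits (rad/s): [2.39, 2.39, 3.01, 3.01, 3.14, 3.14, 3.14].

### API

Orientations are given as a 3x3 rotation matrix whose columns are the frame's x, y, z axes.
In Python, from bench import telemetry, capture, camera_model, workorder, bot gives the robot as it stands. The module is installed in compiled form; this text tells all that it offers.
- The arm moves only by the tool drive_tool, never from a script. Its arguments are lists of equal length, an entry for each row: "translation": the shift along the tool's x, y, z in m, a list of three; "dr": the turn, a rotation vector about the tool's x, y, z in rad, a list of three; "hand": the opening, from -1 (shut) to 1 (fully open), so that 0 is half open. In form: {"translation": [[dx, dy, dz], ...], "dr": [[ax, ay, az], ...], "hand": [hand, ...]}. A call has 1 to 5 rows; each row is the pose to reach, as a shift and turn from the pose commanded when the call began, along the tool's axes at that moment; what a row does not reach only later rows make up. A row lasts 1/8 s, in which the tool goes at most 62.5 mm and 10.7 degrees, less where a joint would pass 70% of its speed; a pose out of reach is approached as far as the arm can. A call with a gripper value outside its range is refused whole. The fingers move at their own pace and stop on an object; "force" is the grip in N (left out, the last holds). Time passes only in rows, so rows that repeat a pose let the fingers close. It gives the time, the measured TCP pose, the force, the opening and the grip force at its end, in the units of the state.
- telemetry.state(): the state, without advancing time (a new reading comes with each control period).
- capture(name): name is "side" or "top" or "wrist"; returns (picture, depth): 400x640x3 uint8, blue, green, red; 400x640 float32, m along the optical axis (not along the pixel's ray), 0 where there is no reading.
- camera_model(name): a dict with "fx", "fy", "cx", "cy" (pixels), "R" (3x3) and "t" (3): a world point X has camera coordinates R X + t; the wrist camera has in their place "T_tool_cam" (4x4, takes a point from camera to tool coordinates, whose origin is the TCP and whose axes are the flange's). Camera axes: x right, y down, z forward; pixel columns grow to the right and rows downward; lengths in m; the calibration is good to about 2 mm. A picture is of the moment at which its call begins: read the wrist's pose just before it. camera_model takes no time and is no camera call.
- workorder.close_job(): hands the job in; it is judged then, once.
The state is a dict: "time": time; "joint_positions": joint angles; "dq": joint speeds; "effort": joint torques, N m; "position": TCP position; "ee_rot": TCP orientation; "ft_force": force on the tool from outside, world axes, zero at the start; "torque": the same for the moment, N m; "width": finger opening in m; "finger_force": force on a finger pad.
Only numpy, scipy, OpenCV 4.12 (cv2) and the standard library are available. Lean on these libraries where they do the work, as an engineer would, in place of code of your own. Each camera call takes 0.05 s, during which the arm holds its last target. There are 200 camera calls.

### The job

The steel test block lies a little askew in the setting frame, between the brass datum bar and the black stop bar. Take the thin orange spacer by its black grip, lower it upright and square, right down beside the block, into the gap at the stop bar's recess, the only place wide enough for it, and then with the spacer push the block gently flush against the brass bar. Finish while still gripping the spacer and keeping the block pressed against the brass bar; do not ram it, and leave the other things on the bench alone.

Things in the scene. Friction and masses are not known exactly. Their poses are not given: they have to be found in the camera images.
- frame: Setting frame, fixed to the bench: flat blue-painted plate 140 (its x) x 150 (its y) x 12 high, origin at the centre of its underside; its upper face, the bed, is 12 above the bench. The two bars are bolted on the bed along its x, one on each side of the block; which side is which varies, and so does the frame's place and yaw.
- datum_bar: Brass datum bar, fixed: plain bar 110 (x) x 42 (y) x 14 high, origin at the centre of its underside (on the bed), axes parallel to the frame's. Its long face towards the block (21 from its centre line) is the datum face.
- stop_bar: Black stop bar, fixed: a dog-bone seen from above, 110 (x) x 14 high, origin at the centre of its underside (on the bed), axes parallel to the frame's. Middle 48 of its length is only 14 wide (y), which makes a recess on each long side; the two ends, 31 long each, are 38 wide. Its centre line is 92 from that of the datum bar, so at the start the gap to the block is about 19 at the recess, about 7 at the ends, and about 5 on the datum side.
- block_center (a point): Steel test block, loose on the bed, 64 (x) x 40 (y) x 18 high, 0.25 to 0.45 kg; point at its centre, half-way up; x along its length, z up. Starts up to 0.08 rad askew.
- spacer_center (a point): Orange spacer standing loose on the bench, about 60 g: orange blade 28 (x) x 12 (y, thickness) and 34 high, above it a black grip 22 (x) x 12 (y) and 26 high, flush with the blade's broad faces; 60 high in all. Point at its centre, 30 above its foot; z up. Grip it across its thickness, on the black part, so that the fingers stay above the block and bars.
- test_block: The same steel test block; origin at the centre of its underside.
- spacer: The same orange spacer; origin at the centre of its foot.
- spare_spacer_center (a point): Blue spare spacer, loose, 28 x 26 thick x 60 high with a black grip, too thick for any gap; its centre. Leave alone.
- mount1_center (a point): Green mounted specimen, loose disc 30 across, 20 high; its centre. Leave alone.
- mount2_center (a point): Black mounted specimen, loose disc 30 across, 20 high; its centre. Leave alone.
- mug_center (a point): White mug, loose, 80 across, 85 high; its centre. Leave alone.
- jar_center (a point): Amber jar, loose, 60 across, 75 high; its centre. Leave alone.
- screwdriver_grip (a point): Screwdriver lying loose; middle of its handle. Leave alone.
Not all that is in view belongs to the job. Of the things shaped like the test_block, the steel one is meant.

How it is judged:
On the way:
1. the gripped spacer is down beside the block at the stop bar's recess, with the block not yet pushed home (x of spacer_center in the frame of stop_bar between -0.0145 and 0.0145 m and z of spacer_center in the frame of stop_bar below 0.036 m and angle between spacer_center's own z axis and vertical below 0.15 rad and horizontal distance between spacer_center and block_center below 0.05 m and angle between the y axis of spacer_center and the y axis of stop_bar, either way round below 0.2 rad and y of spacer_center in the frame of stop_bar between -0.038 and 0.038 m and ((y of spacer_center in the frame of stop_bar above 0.008 m and y of block_center in the frame of stop_bar above 0 m) or (y of spacer_center in the frame of stop_bar below -0.008 m and y of block_center in the frame of stop_bar below 0 m)) and contact force between the fingers and spacer above 1 N and (y of block_center in the frame of datum_bar above 0.0425 m or y of block_center in the frame of datum_bar below -0.0425 m)), for 0.1 s.
At the end, for the whole second after the job is handed in: Spacer gripped, upright (0.15 rad), square (0.2 rad), foot within 6 mm of the bed, between block and stop bar, within 14.5 mm of the recess middle; block flat, still, flush on the brass bar (1.5 mm, 0.03 rad, 45 mm along it); over 2 N spacer to block and block to brass (x of spacer_center in the frame of stop_bar between -0.0145 and 0.0145 m and z of spacer_center in the frame of stop_bar below 0.036 m and angle between spacer_center's own z axis and vertical below 0.15 rad and horizontal distance between spacer_center and block_center below 0.05 m and angle between the y axis of spacer_center and the y axis of stop_bar, either way round below 0.2 rad and y of spacer_center in the frame of stop_bar between -0.038 and 0.038 m and ((y of spacer_center in the frame of stop_bar above 0.008 m and y of block_center in the frame of stop_bar above 0 m) or (y of spacer_center in the frame of stop_bar below -0.008 m and y of block_center in the frame of stop_bar below 0 m)) and contact force between the fingers and spacer above 1 N and y of block_center in the frame of datum_bar between -0.0425 and 0.0425 m and x of block_center in the frame of datum_bar between -0.045 and 0.045 m and angle between the x axis of block_center and the x axis of datum_bar, either way round below 0.03 rad and angle between block_center's own z axis and vertical below 0.04 rad and z of block_center in the frame of datum_bar below 0.012 m and contact force between test_block and datum_bar above 2 N and contact force between spacer and test_block above 2 N and linear speed of test_block below 0.01 m/s); the arm keeps its last pose, push and grip.
It fails at once if the block rammed or the spacer forced (over 45 N) (contact force between spacer and test_block above 45 N or contact force between spacer and stop_bar above 45 N or contact force between test_block and datum_bar above 45 N).
It fails at once if another thing on the bench moved over 30 mm (distance of any of spare_spacer_center, mount1_center, mount2_center, mug_center, jar_center, screwdriver_grip from where it was at the start of the episode above 0.03 m).
It also fails if it takes over 38 s, if anything falls off the work surface, if the arm or the gripper's body presses on something with over 40 N, if the wrist force passes 120 N, or if a joint passes its speed limit or range.

## Working session

There is one attempt and no reset: what is moved stays moved. The work goes in short steps, Python scripts to look and compute and a tool call to move; the robot and the scene stay as the last step left them, time stands still between calls to the robot, and variables do not carry over. Pictures are saved under pics/ and viewed, at most 10 in all, crops included, and the job is handed in when it is done.

Besides the shell and the picture viewer there is one more tool, called after "Request:" by a JSON object that holds its "method" and its "body". drive_tool: Moves the arm, as the interface text tells. Its arguments: {"type":"object","properties":{"translation":{"type":"array"},"dr":{"type":"array"},"hand":{"type":"array"},"force":{"type":"number"}},"required":["translation","dr","hand"]}

```bash
mkdir -p pics
cat > h.py <<'E'
import numpy as np, cv2
from bench import telemetry, capture, camera_model, workorder, bot
def save(n,im): cv2.imwrite('pics/'+n+'.png',im)
def cam(name,s=None):
    m=camera_model(name)
    if name=='wrist':
        T=np.array(m['T_tool_cam']);Rt=np.array(s['ee_rot']);p=np.array(s['position'])
        Rc=Rt@T[:3,:3]; o=Rt@T[:3,3]+p
    else:
        Rc=np.array(m['R']).T; o=-Rc@np.array(m['t'])
    return m,Rc,o
def ray(c,uv,z):
    m,Rc,o=c; uv=np.atleast_2d(np.asarray(uv,float))
    d=np.c_[(uv[:,0]-m['cx'])/m['fx'],(uv[:,1]-m['cy'])/m['fy'],np.ones(len(uv))]@Rc.T
    return o+d*((z-o[2])/d[:,2])[:,None]
def cloud(c,dep):
    m,Rc,o=c; v,u=np.indices(dep.shape)
    d=np.stack([(u-m['cx'])/m['fx']*dep,(v-m['cy'])/m['fy']*dep,dep],-1)
    return d@Rc.T+o
E
python3 - <<'E'
from h import *
s=telemetry.state();print(s['time'],s['position'],np.round(s['ee_rot'],3).tolist(),s['width'],bot.grip_depth)
for n in ('top','side'):
    im,d=capture(n);save(n+'0',im);np.savez(n+'0.npz',im=im,d=d);c=cam(n);print(n,c[2],np.round(c[1],2).tolist(),c[0]['fx'])
E
```

```text
0.0 [ 0.20278992 -0.59067272  0.23047325] [[0.946, 0.325, -0.001], [0.325, -0.946, 0.001], [-0.0, -0.002, -1.0]] 0.0856183385612245 0.0187
top [ 0.37570027 -0.02127239  1.02867918] [[-0.18, -0.96, 0.22], [-0.98, 0.18, -0.04], [-0.0, -0.22, -0.98]] 420.0625919372768
side [0.36451381 0.67984584 0.88134745] [[-0.96, -0.2, 0.18], [-0.27, 0.71, -0.65], [0.01, -0.68, -0.73]] 515.2188894845078
```

View pics/top0.png

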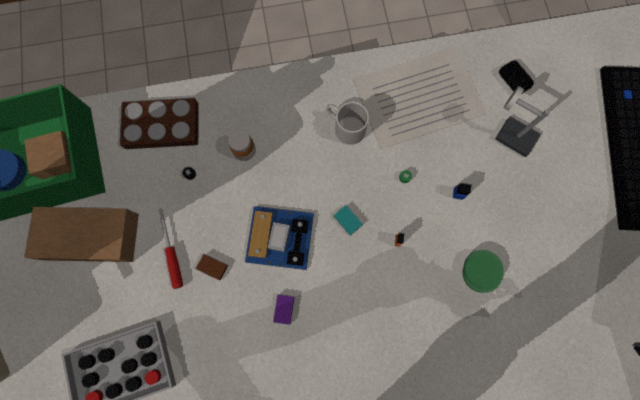

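View pics/side0.png

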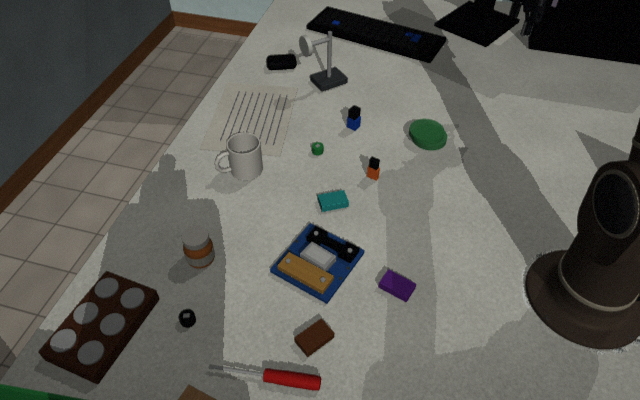

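The top view shows the frame at about (280,238), with the brass bar at (261,234), the steel block at (279,236) and the black stop bar at (298,242). The orange spacer is at (399,239), and the blue spare is at (461,190). Next I'll measure these.

Run:
```python
from h import *
z=np.load('top0.npz');im=z['im'];d=z['d'];c=cam('top');P=cloud(c,d)
hsv=cv2.cvtColor(im,cv2.COLOR_BGR2HSV)
def roi(m,x0,x1,y0,y1):
    r=np.zeros(m.shape,bool);r[y0:y1,x0:x1]=1;return m&r
def rect(m,zz,n):
    v,u=np.where(m); Q=ray(c,np.c_[u,v],zz)
    r=cv2.minAreaRect((Q[:,:2]*1000).astype(np.float32));print(n,len(u),np.round(r[0],1),np.round(r[1],1),round(r[2],1),'depth z med',np.round(np.median(P[m][:,2]),4), 'mean',np.round(Q.mean(0),4))
H,S,V=[hsv[...,i].astype(int) for i in range(3)]
rect(roi((H>95)&(H<125)&(S>120),235,325,195,280),.012,'frame blue')
rect(roi((H>12)&(H<28)&(S>110)&(V>90),240,280,200,265),.026,'brass')
rect(roi((V<45),280,320,205,275),.026,'stop')
rect(roi((S<60)&(V>110),262,296,215,255),.030,'block')
rect(roi((V<50),385,412,225,250),.060,'grip')
rect(roi((H<14)&(S>130)&(V>60),385,412,225,255),.017,'orange')
q=P[225:252,388:410]; print(q[...,2].max(), q[q[...,2]>.05].mean(0) if (q[...,2]>.05).any() else None)
save('topcrop',cv2.resize(im[190:285,230:420],None,fx=4,fy=4,interpolation=cv2.INTER_CUBIC))
```

```text
frame blue 1444 [531.5  63.6] [146.3 136.3] 72.8 depth z med 0.0115 mean [0.5234 0.0456 0.012 ]
brass 714 [546.4 107.6] [ 40.4 108.5] 72.7 depth z med 0.0254 mean [0.5458 0.1078 0.026 ]
stop 510 [511.6  22.2] [ 39.9 110.4] 73.1 depth z med 0.0252 mean [0.5113 0.022  0.026 ]
block 385 [542.9  77.2] [68.  73.5] 68.3 depth z med 0.0295 mean [0.5314 0.0653 0.03  ]
grip 56 [ 472.7 -214.9] [13.9 21.3] 77.3 depth z med 0.058 mean [ 0.4718 -0.2151  0.06  ]
orange 26 [ 472.9 -218.8] [12.  26.9] 77.5 depth z med 0.03 mean [ 0.4697 -0.2153  0.017 ]
1.0286791845331111 [ 0.46812024 -0.20678975  0.10652202]
```

View pics/topcrop.png

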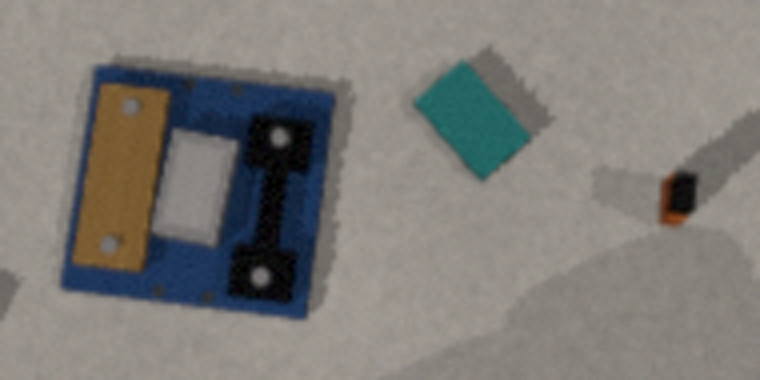

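Request:
{"method": "drive_tool", "body": {"translation": [[0.047, -0.033, 0], [0.094, -0.066, 0], [0.141, -0.1, 0], [0.188, -0.133, 0], [0.235, -0.166, 0]], "dr": [[0, 0, 0.11], [0, 0, 0.22], [0, 0, 0.33], [0, 0, 0.44], [0, 0, 0.55]], "hand": [1, 1, 1, 1, 1]}}

```text
time: 0.72
position: [0.372, -0.3561, 0.2311]
ee_rot: [[0.975, -0.221, -0.0], [-0.221, -0.975, 0.0], [-0.0, -0.0, -1.0]]
ft_force: [0.6, 0.6, -0.1]
width: 0.0854
finger_force: 0.0
```

```bash
cat >> h.py <<'E'
def go(s,x,y,z,ang):
    "tool-frame shift/turn: TCP to x,y,z, tool y axis along ang deg (mod 180)"
    R=np.array(s['ee_rot']); t=R.T@(np.array([x,y,z])-np.array(s['position']))
    from scipy.spatial.transform import Rotation as Ro
    cur=np.degrees(np.arctan2(R[1,1],R[0,1])); da=(ang-cur+90)%180-90
    a=np.radians(cur+da); yv=np.array([np.cos(a),np.sin(a),0]); zv=np.array([0,0,-1.]); G=np.c_[np.cross(yv,zv),yv,zv]
    print('t',s['time'],'pos',np.round(s['position'],4),'ang',round(cur,2),'tilt',round(float(np.hypot(*R[:2,2])),4),'q',np.round(s['joint_positions'],2),'\n SHIFT',np.round(t,4),'DR',np.round(Ro.from_matrix(R.T@G).as_rotvec(),4))
E
python3 - <<'E'
from h import *
s=telemetry.state();print(np.round(camera_model('wrist')['T_tool_cam'],3).tolist(),camera_model('wrist')['fx'])
go(s,.4727,-.2149,.2,77)
E
```

```text
[[0.0, -0.956, -0.293, 0.073], [1.0, -0.0, 0.001, 0.001], [-0.001, -0.293, 0.956, -0.142], [0.0, 0.0, 0.0, 1.0]] 281.7990904107587
t 0.725 pos [ 0.372  -0.3561  0.2311] ang -102.77 tilt 0.0002 q [ 0.71  0.23 -0.05  1.86  0.01  1.06 -1.14] 
 SHIFT [ 0.067  -0.1599  0.0311] DR [-0.0001  0.0002  0.004 ]
```

Request:
{"method": "drive_tool", "body": {"translation": [[0.02, -0.05, 0.015], [0.04, -0.1, 0.03], [0.06, -0.14, 0.045], [0.067, -0.16, 0.06], [0.067, -0.16, 0.07]], "dr": [[0, 0, 0], [0, 0, 0], [0, 0, 0], [0, 0, 0], [0, 0, 0]], "hand": [1, 1, 1, 1, 1]}}

```text
time: 1.35
position: [0.4719, -0.2144, 0.1603]
ee_rot: [[0.977, -0.214, -0.001], [-0.214, -0.977, 0.001], [-0.001, -0.001, -1.0]]
ft_force: [-0.7, -0.8, -0.2]
width: 0.0853
finger_force: 0.0
```

Run:
```python
from h import *
s=telemetry.state();im,d=capture('wrist');c=cam('wrist',s);save('w1',im);np.savez('w1.npz',im=im,d=d);P=cloud(c,d)
hsv=cv2.cvtColor(im,cv2.COLOR_BGR2HSV);H,S,V=[hsv[...,i].astype(int) for i in range(3)]
near=np.hypot(P[...,0]-.4727,P[...,1]+.2149)<.035
m=near&(P[...,2]>.055)&(P[...,2]<.066)
print('top z',np.median(P[m][:,2]))
v,u=np.where(m);Q=ray(c,np.c_[u,v],.060)
print('depth',len(u),cv2.minAreaRect((Q[:,:2]*1000).astype(np.float32)))
m=near&(H<16)&(S>130)&(V>50); v,u=np.where(m); print('orange px',len(u),u.min(),u.max(),v.min(),v.max())
go(s,.4727,-.2149,.031,77)
```

```text
top z 0.05975044341632532
depth 321 ((472.9393615722656, -219.48236083984375), (11.922138214111328, 22.596435546875), 73.83243560791016)
orange px 113 317 328 168 177
t 1.35 pos [ 0.4719 -0.2144  0.1603] ang -102.36 tilt 0.0014 q [ 0.46  0.32 -0.15  1.93  0.06  0.91 -1.51] 
 SHIFT [0.001  0.0004 0.1293] DR [-0.0007  0.0012  0.0112]
```

View pics/w1.png

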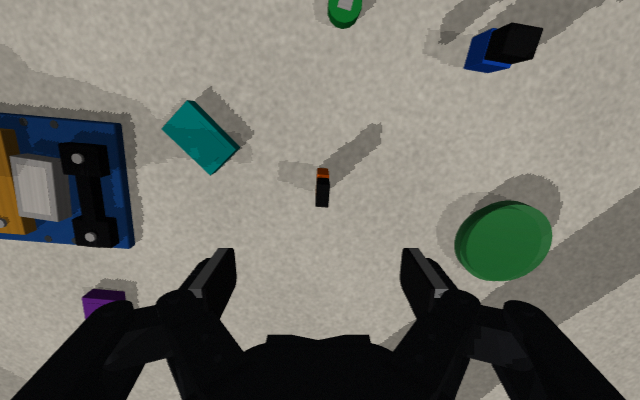

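The wrist view shows the spacer at (322,188), centred between the fingers. Its measured size of 11.9 x 22.6 matches the drawing, so I'll descend onto it.

Run:
```python
from h import *
go(telemetry.state(),.4729,-.2187,.031,74.5)
```

```text
t 1.4 pos [ 0.4706 -0.2157  0.1593] ang -102.48 tilt 0.0028 q [ 0.46  0.32 -0.15  1.93  0.06  0.91 -1.51] 
 SHIFT [0.0033 0.0024 0.1283] DR [-0.0002  0.0028  0.0527]
```

Request:
{"method": "drive_tool", "body": {"translation": [[0.003, 0.002, 0.03], [0.003, 0.002, 0.045], [0.003, 0.002, 0.05], [0.003, 0.002, 0.05]], "dr": [[0, 0, 0.05], [0, 0, 0.05], [0, 0, 0.05], [0, 0, 0.05]], "hand": [1, 1, 1, 1]}}

```text
time: 1.9
position: [0.4739, -0.2192, 0.1115]
ee_rot: [[0.964, -0.266, -0.0], [-0.266, -0.964, -0.0], [-0.0, 0.0, -1.0]]
ft_force: [0.2, -0.4, 0.4]
width: 0.0853
finger_force: 0.0
```

```bash
cat > sp.py <<'E'
from h import *
s=telemetry.state();im,d=capture('wrist');c=cam('wrist',s);P=cloud(c,d)
m=(np.hypot(P[...,0]-.4727,P[...,1]+.2149)<.03)&(P[...,2]>.055)&(P[...,2]<.066)
v,u=np.where(m);Q=ray(c,np.c_[u,v],.060)
print('depth',len(u),cv2.minAreaRect((Q[:,:2]*1000).astype(np.float32)),np.median(P[m][:,2]),u.min(),u.max(),v.min(),v.max())
s2=telemetry.state()
for q in (s,s2): go(q,.4729,-.2187,.031,74.5)
save('w2',im)
E
python3 sp.py
```

```text
depth 480 ((473.1575622558594, -219.6504364013672), (11.741083145141602, 22.791339874267578), 74.05415344238281) 0.05964178275113184 309 325 202 231
t 1.9 pos [ 0.4739 -0.2192  0.1115] ang -105.43 tilt 0.0001 q [ 0.45  0.38 -0.14  1.96  0.07  0.8  -1.57] 
 SHIFT [-0.0011 -0.0002  0.0805] DR [0.0001 0.     0.0013]
t 1.95 pos [ 0.4742 -0.2192  0.1119] ang -105.42 tilt 0.0007 q [ 0.45  0.38 -0.14  1.96  0.07  0.8  -1.57] 
 SHIFT [-0.0014 -0.0001  0.0809] DR [ 0.0001 -0.0007  0.0014]
```

Request:
{"method": "drive_tool", "body": {"translation": [[-0.001, 0.001, 0.03], [-0.001, 0.001, 0.06], [-0.001, 0.001, 0.078], [-0.001, 0.001, 0.081], [-0.001, 0.001, 0.081]], "dr": [[0, 0, 0.005], [0, 0, 0.008], [0, 0, 0.008], [0, 0, 0.008], [0, 0, 0.008]], "hand": [0.5, 0, 0, 0, -0.2]}}

```text
time: 2.58
position: [0.4734, -0.2197, 0.0311]
ee_rot: [[0.962, -0.274, 0.001], [-0.274, -0.962, -0.0], [0.001, 0.0, -1.0]]
ft_force: [0.4, 0.2, 0.3]
width: 0.0344
finger_force: 0.0
```

Request:
{"method": "drive_tool", "body": {"translation": [[0, 0, 0], [0, 0, 0], [0, 0, 0], [0, 0, 0], [0, 0, 0]], "dr": [[0, 0, 0], [0, 0, 0], [0, 0, 0], [0, 0, 0], [0, 0, 0]], "hand": [-0.5, -1, -1, -1, -1], "force": 50}}

```text
time: 3.2
position: [0.4734, -0.2197, 0.0312]
ee_rot: [[0.962, -0.274, 0.001], [-0.274, -0.962, -0.001], [0.002, 0.0, -1.0]]
ft_force: [-1.1, -0.1, 5.9]
width: 0.0109
finger_force: 52.6
```

Gripped. I'll lift it and travel over to the frame.

Request:
{"method": "drive_tool", "body": {"translation": [[0, 0, -0.04], [0, -0.01, -0.085], [-0.015, -0.065, -0.1], [-0.027, -0.12, -0.1], [-0.04, -0.175, -0.1]], "dr": [[0, 0, 0], [0, 0, 0], [0, 0, 0.01], [0, 0, 0.02], [0, 0, 0.02]], "hand": [-1, -1, -1, -1, -1]}}

```text
time: 3.82
position: [0.4823, -0.0387, 0.1309]
ee_rot: [[0.956, -0.294, 0.001], [-0.294, -0.956, -0.0], [0.001, -0.0, -1.0]]
ft_force: [0.7, 0.3, -0.8]
width: 0.0115
finger_force: 51.8
```

Request:
{"method": "drive_tool", "body": {"translation": [[-0.01, -0.045, 0], [-0.018, -0.075, 0], [-0.02, -0.085, 0], [-0.02, -0.085, 0]], "dr": [[0, 0, 0], [0, 0, 0], [0, 0, 0], [0, 0, 0]], "hand": [-1, -1, -1, -1]}}

```text
time: 4.32
position: [0.488, 0.0467, 0.1303]
ee_rot: [[0.956, -0.292, -0.0], [-0.292, -0.956, -0.0], [0.0, 0.0, -1.0]]
ft_force: [0.1, -1.4, -0.7]
width: 0.011
finger_force: 51.8
```

Run:
```python
from h import *
s=telemetry.state();im,d=capture('wrist');save('w3',im);np.savez('w3.npz',im=im,d=d,pos=s['position'],R=s['ee_rot'])
print(s['width'],s['finger_force'],s['ft_force']);go(s,.5,.04,.1,73)
```

```text
0.010974409505332886 51.78792893886566 [ 0.05857318 -1.41736785 -0.67125283]
t 4.325 pos [0.488  0.0467 0.1303] ang -106.99 tilt 0.0003 q [ 0.01  0.32 -0.24  2.01  0.1   0.82 -2.16] 
 SHIFT [0.0134 0.0028 0.0303] DR [ 0.0003 -0.      0.0001]
```

View pics/w3.png

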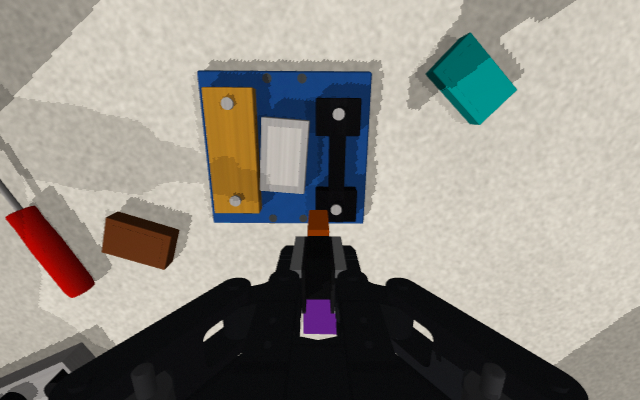

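The wrist view shows the brass bar at (231,150), the block at (284,156), the stop bar at (338,160) and the held orange blade at (318,215).

```bash
cat > fr.py <<'E'
from h import *
def measure(im,d,s):
    c=cam('wrist',s);P=cloud(c,d)
    hsv=cv2.cvtColor(im,cv2.COLOR_BGR2HSV);H,S,V=[hsv[...,i].astype(int) for i in range(3)]
    X=P[...,0];Y=P[...,1];Z=P[...,2]; F=np.hypot(X-.53,Y-.063)<.11
    def rect(m,zz,n):
        m=cv2.morphologyEx((m).astype(np.uint8),cv2.MORPH_OPEN,np.ones((3,3),np.uint8))
        k,l,st,_=cv2.connectedComponentsWithStats(m); i=1+np.argmax(st[1:,4]); v,u=np.where(l==i)
        Q=ray(c,np.c_[u,v],zz); r=cv2.minAreaRect((Q[:,:2]*1000).astype(np.float32))
        print(n,len(u),np.round(r[0],1),np.round(r[1],1),round(r[2],2),'z',np.round(np.median(Z[l==i]),4),'u',u.min(),u.max(),'v',v.min(),v.max()); return r
    ok=F&(Z>.019)&(Z<.034)
    b=rect(ok&(H>10)&(H<30)&(S>110)&(Z<.029),.026,'brass')
    t=rect(ok&(V<60)&(Z<.029),.026,'stop')
    k=rect(ok&(S<70)&(V>90)&(Z>.0275),.030,'block')
    o=rect((H<18)&(S>130)&(V>50)&(np.hypot(X-s['position'][0],Y-s['position'][1])<.04)&(Z>s['position'][2]-.05),s['position'][2]-.03,'blade')
    a=np.radians(73); R=np.array([[np.sin(a),-np.cos(a)],[np.cos(a),np.sin(a)]]) # rows: bar x, bar y(to brass)
    for n,r in (('brass',b),('block',k),('tcp',(np.array(s['position'])[:2]*1000,))):
        print(n,'rel stop (x,y mm)',np.round(R@(np.array(r[0])-t[0]),1))
if __name__=='__main__':
    z=np.load('w3.npz'); measure(z['im'],z['d'],dict(position=z['pos'],ee_rot=z['R']))
E
python3 fr.py
```

```text
brass 5905 [546.  105.3] [ 42.7 108.5] 72.68 z 0.0257 u 202 259 v 87 212
stop 3510 [511.2  21.1] [ 37.8 109. ] 72.63 z 0.0259 u 315 360 v 98 221
block 3384 [531.1  63.5] [39.7 63.4] 68.24 z 0.03 u 260 308 v 117 193
blade 505 [490.9  44.3] [13.3 17.6] 72.97 z 0.1239 u 308 328 v 210 235
brass rel stop (x,y mm) [ 8.7 90.7]
block rel stop (x,y mm) [ 6.6 46.4]
tcp rel stop (x,y mm) [-29.7  17.7]
```

Request:
{"method": "drive_tool", "body": {"translation": [[0.015, 0, 0], [0.03, 0, 0.02], [0.03, 0, 0.04], [0.03, 0, 0.05], [0.03, 0, 0.05]], "dr": [[0, 0, 0.006], [0, 0, 0.006], [0, 0, 0.006], [0, 0, 0.006], [0, 0, 0.006]], "hand": [-1, -1, -1, -1, -1]}}

```text
time: 5.0
position: [0.5166, 0.0372, 0.0797]
ee_rot: [[0.954, -0.3, -0.001], [-0.3, -0.954, -0.0], [-0.001, 0.001, -1.0]]
ft_force: [0.2, -0.2, -0.3]
width: 0.0112
finger_force: 51.8
```

Run:
```python
from fr import *
s=telemetry.state();im,d=capture('wrist');save('w4',im)
go(s,.5,.04,.043,72.65)
try: measure(im,d,s)
except Exception as e: print(e)
```

```text
t 5.0 pos [0.5166 0.0372 0.0797] ang -107.44 tilt 0.0014 q [ 0.01  0.43 -0.22  1.99  0.14  0.73 -2.17] 
 SHIFT [-0.0166  0.0023  0.0367] DR [ 0.0008  0.0012 -0.0015]
brass 8015 [546.4 104.8] [ 43.2 108.9] 72.68 z 0.0257 u 176 249 v 128 270
stop 3441 [517.5  18.9] [37.3 96.6] 72.64 z 0.0258 u 314 368 v 140 265
block 4443 [531.2  63.3] [39.5 63.4] 68.41 z 0.0299 u 248 305 v 164 248
blade 517 [519.5  35.2] [14.  17.7] 72.52 z 0.0732 u 307 328 v 210 235
brass rel stop (x,y mm) [ 2.5 90.7]
block rel stop (x,y mm) [ 0.1 46.5]
tcp rel stop (x,y mm) [-6.2 17.3]
```

View pics/w4.png

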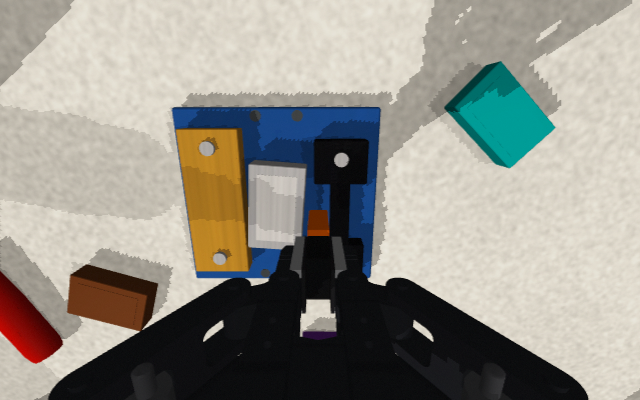

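The blade is centred in the gap, with about 3 mm to spare on each side. Lowering now.

Request:
{"method": "drive_tool", "body": {"translation": [[0, 0, 0.008], [0, 0, 0.016], [0, 0, 0.022], [0, 0, 0.022]], "dr": [[0, 0, 0], [0, 0, 0], [0, 0, 0], [0, 0, 0]], "hand": [-1, -1, -1, -1]}}

```text
time: 5.55
position: [0.5162, 0.0381, 0.0577]
ee_rot: [[0.954, -0.298, -0.001], [-0.298, -0.954, -0.0], [-0.001, 0.0, -1.0]]
ft_force: [0.0, -0.8, -0.1]
width: 0.0114
finger_force: 51.8
```

Request:
{"method": "drive_tool", "body": {"translation": [[0, 0, 0.004], [0, 0, 0.009], [0, 0, 0.012], [0, 0, 0.012]], "dr": [[0, 0, 0], [0, 0, 0], [0, 0, 0], [0, 0, 0]], "hand": [-1, -1, -1, -1]}}

```text
time: 6.05
position: [0.5165, 0.0381, 0.046]
ee_rot: [[0.954, -0.299, -0.001], [-0.299, -0.954, -0.0], [-0.0, 0.0, -1.0]]
ft_force: [0.6, 0.3, -0.9]
width: 0.0111
finger_force: 51.8
```

Run:
```python
from fr import *
s=telemetry.state();im,d=capture('wrist');save('w5',im)
go(s,.5,.04,.045,72.65);print(s['ft_force'],s['torque'])
try: measure(im,d,s)
except Exception as e: print(e)
```

```text
t 6.05 pos [0.5165 0.0381 0.046 ] ang -107.37 tilt 0.0005 q [-0.01  0.49 -0.21  2.01  0.16  0.66 -2.18] 
 SHIFT [-0.0163  0.0031  0.001 ] DR [ 0.0002  0.0005 -0.0004]
[ 0.61069275  0.34764563 -0.85360564] [ 0.04995444  0.01060135 -0.0212139 ]
brass 10650 [546.  104.8] [ 43.4 109.1] 72.67 z 0.0257 u 149 238 v 131 297
stop 4192 [533.3  14.2] [37.7 64.7] 72.6 z 0.0258 u 314 379 v 144 247
block 5667 [531.3  63.4] [39.5 63.5] 67.87 z 0.0299 u 236 304 v 174 272
blade 527 [519.5  36. ] [14.  17.7] 72.59 z 0.0393 u 307 328 v 210 235
brass rel stop (x,y mm) [-14.4  90.4]
block rel stop (x,y mm) [-16.3  46.5]
tcp rel stop (x,y mm) [-23.1  17.9]
```

View pics/w5.png

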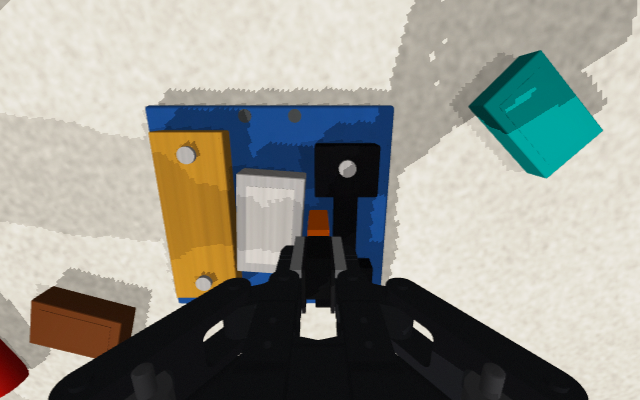

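It's down: the foot is about 2–3 mm above the bed with no contact force. I'll lower it 1 mm and start the gentle push along tool −y.

Request:
{"method": "drive_tool", "body": {"translation": [[0, 0, 0.001], [0, -0.001, 0.001], [0, -0.002, 0.001], [0, -0.003, 0.001], [0, -0.004, 0.001]], "dr": [[0, 0, 0], [0, 0, 0], [0, 0, 0], [0, 0, 0], [0, 0, 0]], "hand": [-1, -1, -1, -1, -1]}}

```text
time: 6.72
position: [0.5177, 0.0415, 0.0453]
ee_rot: [[0.954, -0.299, -0.0], [-0.299, -0.954, -0.001], [-0.0, 0.001, -1.0]]
ft_force: [-0.6, -3.3, 0.8]
width: 0.011
finger_force: 52.0
```

Request:
{"method": "drive_tool", "body": {"translation": [[0, -0.0008, 0], [0, -0.0016, 0], [0, -0.0024, 0], [0, -0.003, 0]], "dr": [[0, 0, 0], [0, 0, 0], [0, 0, 0], [0, 0, 0]], "hand": [-1, -1, -1, -1]}}

```text
time: 7.22
position: [0.5189, 0.0444, 0.0453]
ee_rot: [[0.954, -0.299, 0.0], [-0.299, -0.954, -0.001], [0.0, 0.0, -1.0]]
ft_force: [1.3, -3.4, 0.3]
width: 0.0112
finger_force: 51.9
```

Run:
```python
from fr import *
s=telemetry.state();im,d=capture('wrist');save('w6',im)
go(s,.5,.04,.045,72.65);print(s['ft_force'],s['torque'])
measure(im,d,s)
```

```text
t 7.225 pos [0.5189 0.0444 0.0453] ang -107.39 tilt 0.0005 q [-0.02  0.49 -0.2   2.01  0.16  0.66 -2.2 ] 
 SHIFT [-0.0167  0.0098  0.0003] DR [ 0.0004 -0.0003 -0.0008]
[ 1.27700289 -3.4180558   0.29781936] [-1.02925106 -0.09729209 -0.09205973]
brass 10281 [546.1 105. ] [ 43.1 108.9] 72.64 z 0.0257 u 160 248 v 132 298
stop 4834 [520.8  18.3] [37.9 91. ] 72.61 z 0.0258 u 325 391 v 145 284
block 5369 [531.9  66.2] [39.6 63.3] 70.15 z 0.03 u 241 309 v 176 273
blade 521 [521.7  41.7] [14.  17.6] 72.57 z 0.0385 u 308 329 v 210 235
brass rel stop (x,y mm) [-1.1 90.4]
block rel stop (x,y mm) [-3.4 49.1]
tcp rel stop (x,y mm) [-9.5 24.4]
```

Request:
{"method": "drive_tool", "body": {"translation": [[0, -0.0005, 0], [0, -0.001, 0], [0, -0.0015, 0]], "dr": [[0, 0, 0], [0, 0, 0], [0, 0, 0]], "hand": [-1, -1, -1]}}

```text
time: 7.65
position: [0.5193, 0.0459, 0.0453]
ee_rot: [[0.954, -0.299, 0.0], [-0.299, -0.954, -0.0], [0.0, 0.0, -1.0]]
ft_force: [0.4, -4.9, 1.2]
width: 0.0109
finger_force: 51.8
```

Request:
{"method": "drive_tool", "body": {"translation": [[0, -0.0004, 0], [0, -0.0008, 0]], "dr": [[0, 0, 0], [0, 0, 0]], "hand": [-1, -1]}}

```text
time: 7.9
position: [0.5193, 0.0459, 0.0453]
ee_rot: [[0.954, -0.299, -0.001], [-0.299, -0.954, -0.001], [-0.0, 0.001, -1.0]]
ft_force: [0.0, -7.1, 1.5]
width: 0.0114
finger_force: 52.0
```

Request:
{"method": "drive_tool", "body": {"translation": [[0, -0.0004, 0], [0, -0.0008, 0]], "dr": [[0, 0, 0], [0, 0, 0]], "hand": [-1, -1]}}

```text
time: 8.15
position: [0.5193, 0.046, 0.0453]
ee_rot: [[0.954, -0.3, -0.001], [-0.3, -0.954, -0.002], [-0.0, 0.002, -1.0]]
ft_force: [-0.4, -9.5, 2.5]
width: 0.0114
finger_force: 52.2
```

Run:
```python
from fr import *
s=telemetry.state();im,d=capture('wrist');save('w7',im)
go(s,.5,.04,.045,72.65);print(s['ft_force'],s['torque'])
measure(im,d,s)
```

```text
t 8.15 pos [0.5193 0.046  0.0453] ang -107.43 tilt 0.0023 q [-0.02  0.49 -0.2   2.    0.16  0.66 -2.2 ] 
 SHIFT [-0.0166  0.0115  0.0003] DR [ 0.0022  0.0003 -0.0015]
[-0.44242455 -9.50011837  2.51529413] [-2.24017638  0.12072068 -0.07250038]
brass 10067 [546.1 105. ] [ 43.1 108.8] 72.63 z 0.0257 u 163 250 v 132 298
stop 4940 [520.7  18.3] [37.8 91.1] 72.69 z 0.0258 u 328 394 v 145 284
block 5255 [531.9  67.5] [39.5 62.6] 72.52 z 0.03 u 239 308 v 178 274
blade 523 [522.1  43.3] [14.  17.7] 72.48 z 0.0383 u 308 329 v 210 235
brass rel stop (x,y mm) [-1.  90.4]
block rel stop (x,y mm) [-3.6 50.4]
tcp rel stop (x,y mm) [-9.4 26.1]
```

The block is now flush: 72.5° against 72.6° for the brass bar, and the arm has stalled at 9.5 N. I'll add a little preload, let it settle and check.

Request:
{"method": "drive_tool", "body": {"translation": [[0, -0.0005, 0], [0, -0.001, 0], [0, -0.001, 0], [0, -0.001, 0], [0, -0.001, 0]], "dr": [[0, 0, 0], [0, 0, 0], [0, 0, 0], [0, 0, 0], [0, 0, 0]], "hand": [-1, -1, -1, -1, -1]}}

```text
time: 8.82
position: [0.5194, 0.0461, 0.0453]
ee_rot: [[0.954, -0.3, -0.002], [-0.3, -0.954, -0.003], [-0.001, 0.003, -1.0]]
ft_force: [-0.3, -11.4, 3.9]
width: 0.0112
finger_force: 52.3
```

Run:
```python
from fr import *
s=telemetry.state();im,d=capture('wrist');save('w8',im)
go(s,.5,.04,.045,72.65);print(s['ft_force'],s['torque'])
measure(im,d,s); print(telemetry.state()['ft_force'])
```

```text
t 8.825 pos [0.5194 0.0461 0.0453] ang -107.48 tilt 0.0033 q [-0.02  0.49 -0.2   2.    0.16  0.66 -2.2 ] 
 SHIFT [-0.0167  0.0116  0.0003] DR [ 0.0033  0.0006 -0.0022]
[ -0.3213387  -11.36235021   3.94287353] [-2.58207784  0.25086392 -0.02545719]
brass 10078 [546.3 104.9] [ 43.2 108.7] 72.67 z 0.0257 u 163 250 v 132 298
stop 4953 [520.7  18.3] [37.9 91.1] 72.63 z 0.0258 u 328 394 v 145 284
block 5278 [532.   67.5] [39.5 62.6] 72.48 z 0.03 u 239 308 v 178 274
blade 524 [522.1  43.3] [14.  17.7] 72.41 z 0.038 u 308 329 v 210 235
brass rel stop (x,y mm) [-0.8 90.3]
block rel stop (x,y mm) [-3.6 50.4]
tcp rel stop (x,y mm) [-9.4 26.2]
[ -1.51950228 -11.27222753   3.98571849]
```

View pics/w8.png

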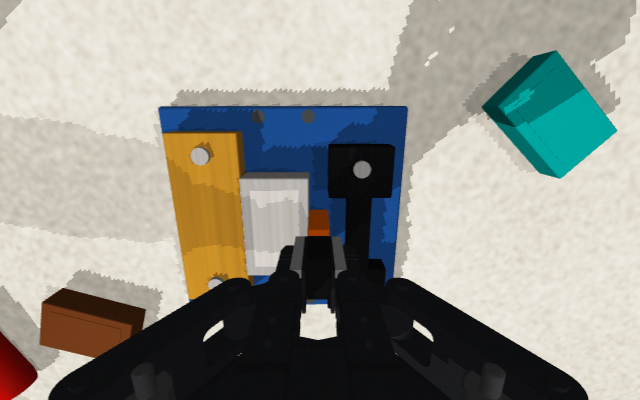

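The block at (275,225) lies flush along the brass bar with no gap at (242,180), and the orange blade at (318,222) presses its other face. The push holds steady at about 11 N. Handing in.

```bash
python3 -c "
from bench import workorder
print(workorder.close_job())"
```

```text
the job is handed in; nothing more can be done
None
```

I've handed the job in: the spacer went down in the recess, pushed the block flush against the brass bar (within about 0.2°), and is still gripped and pressing with about 11 N, but no verdict came back.

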